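Clip the gaping clog sole with cross-lock tweezers

ROBOT

A 6-joint arm with a two-finger parallel gripper is mounted at the origin on the work surface. World frame = base frame: x ahead of the robot, y to its left, z up, the work surface at z = 0. Lengths are in mm, angles in rad, forces in N, time in s.
With the tool pointing down it reaches from about 350 to 975 mm from the base axis. Payload 7.1 kg.
Tool frame: the origin (TCP) lies midway between the tips of the shut fingers; the grasp point (between the pads) lies 19 mm behind it; z points along the fingers, y is the line along which they close (so a half turn about z gives the same grasp; the last joint's range is limited). The gripper opens to 88 mm and grips with 3 to 60 N. Pads are 20 mm wide; open, the fingers measure 115 mm over their backs; the gripper's body (75 mm by 178 mm) begins 61 mm behind the grasp point.
Start: joints at [-1.368, 0.423, 1.63, -0, 1.089, -0.019], TCP at [137.511, -609.668, 222.675] pointing down, gripper open.
Joint ranges: [-3, 3], [-0.9, 2.11], [0.09, 2.58], [-1.31, 4.45], [0.11, 2.69], [-2.54, 2.54]. Speed limits (rad/s): [2.39, 2.39, 3.01, 3.14, 3.14, 3.14].

INTERFACE

Orientations are given as a rotation vector (axis times angle).
In Python, from plant import ctrl gives the robot as it stands.
- The arm moves only by the tool move_arm, never from a script. Its argument "deltas" is one flat list of numbers, 5 for each row, row after row: the shift along the tool's x, y, z scaled (see below), then the turn about the tool's z scaled (see below), then the closure, from -1 (fully open) to 1 (shut). In form: [tx, ty, tz, spin, hand, tx, ty, tz, spin, hand, ...]. A call has exactly 10 rows; each row is the pose to reach, as a shift and turn from the pose commanded when the call began, along the tool's axes at that moment, turning the shorter way round; what a row does not reach only later rows make up. The controller multiplies each number of a shift by 0.15 m and each number of a turn by 180 degrees. A row lasts 1/12 s, in which the tool goes at most 41.7 mm and 7.16 degrees, less where a joint would pass 70% of its speed; a pose out of reach is approached as far as the arm can. A call with a number of a shift or a turn outside -1 to 1 is refused whole. A call with a gripper value outside its range is refused whole. The fingers move at their own pace and stop on an object; "grip_force" is the grip in N (left out, the last holds). Time passes only in rows, so rows that repeat a pose let the fingers close, or fill a call up. It gives the time, the measured TCP pose, the force, the opening and the grip force at its end, in the units of the state.
- ctrl.get_state(): the state, without advancing time (a new reading comes with each control period).
- ctrl.camera(name): name is "side" or "top" or "wrist"; returns (picture, depth): 480x640x3 uint8, blue, green, red; 480x640 float32, mm along the optical axis (not along the pixel's ray), 0 where there is no reading.
- ctrl.get_calibration(name): a dict with "intrinsics" (3x3 intrinsics, pixels), "D" ([k1, k2, p1, p2, k3] as OpenCV has them; the pictures are not rectified), "origin" and "rotation" of the camera in the world; the wrist camera has in their place "hand_eye" (4x4, takes a point from camera to tool coordinates, whose origin is the TCP and whose axes are the flange's). Camera axes: x right, y down, z forward; pixel columns grow to the right and rows downward; lengths in mm; the calibration is good to about 2 mm. A picture is of the moment at which its call begins: read the wrist's pose just before it. get_calibration takes no time and is no camera call.
- ctrl.close_job(): hands the job in; it is judged then, once.
Trained networks look in the newest picture that a camera, given by its name, has taken for a name from the list of things; names that differ only in an ending like _2 or _b are one class to them, and where a whole thing is asked for, a point or a joint stands for the part that bears it (a point fixed in the world has none). Each returns a list of dicts, best first, with "score" (0 to 1); they miss things now and then, are a little off and sometimes report something else, mostly with a low value. They report only what shows in the picture. A call takes as long as a camera call. They do not tell look-alikes from the thing itself.
- ctrl.spot_in(thing, camera): "bbox" ([left, top, width, height] in pixels, round what is visible of it).
- ctrl.outline_of(thing, camera): "region" (480x640 bool, what is visible of it) and "bbox" ([left, top, width, height] in pixels, round what is visible of it).
The state is a dict: "t": time; "q": joint angles; "qd": joint speeds; "joint_efforts": joint torques, N m; "eef_pos": TCP position; "eef_rot": TCP orientation; "contact_force": force on the tool from outside, world axes, zero at the start; "torque": the same for the moment, N m; "grip_width": opening from 0.0 (shut) to 1.0 (fully open); "grasp_force": force on a finger pad.
Only numpy, scipy, OpenCV 4.12 (cv2) and the standard library are available. Lean on these libraries where they do the work, as an engineer would, in place of code of your own. Each camera call takes 0.05 s, during which the arm holds its last target. There are 200 camera calls.

TASK

The freshly glued tread plate gapes at the toe of the clog sole held leaning in the green jack. Squeeze the self-closing tweezers to free them from their stand, slide them over the toe at the white chalk mark, in line with the sole, one jaw on each face, gently until the toe edge meets the brass stop between the jaws, and let them spring shut so that they clamp the tread tight against the wood and stay there. Leave the jack as it is set and do not disturb the tin, the jar or the padlock.

Things in the scene. Friction and masses are not known exactly. Their poses are not given: they have to be found in the camera images.
- stand: Wooden block 100 x 80 mm, 22 mm high, fixed, with an upright aluminium fin 22 mm wide (x), 12 mm thick (y), top 66 mm above the table. Origin: centre of the underside.
- tweezers: Self-closing (cross-lock) steel tweezers, 120 mm long, 70 g, standing upright, tips down and 49 mm above the table, clamped by their own spring on the fin of the stand. Origin midway between the jaw tips, z from the tips to the rear, y the way jaws and handles move, x across. The dark rear block (16 x 16 mm) ends at z = 120 mm. Turned half a turn about z they work the same.
- handles (a point): Axis point amid the two red handle plates (18 mm wide in x, z 57 to 91 mm, outer faces 42 mm apart as parked), z = 74 mm from the tips: pinch here across y, fingers along the tool. The arms cross, so squeezing the handles OPENS the jaws and letting go shuts them. About 12 N on each handle starts them, 16 N opens fully: handles then 34 mm apart, at an inner stop.
- jaw_a (a joint): Angle (rad) of the arm with the handle on the +y side: 0 when clamped on 12 mm, grows to 0.11 when squeezed, -0.05 when shut on nothing.
- jaw_b (a joint): The same for the arm with the handle on the -y side.
- jack: Green steel fork on a base plate 160 x 130 mm, fixed to the table; two cheeks up to 127 mm carry the sole between them on a cross axle 110 mm above the table. Origin: on the table, 50 mm from the axle towards -x, the side to which the sole leans. Its stiff axle stays where it is set under up to 60 N at the toe.
- sole: Pale wooden clog sole 8 mm thick, 76 mm wide, held toe up in the jack and leaning 22 to 36 degrees from upright. Origin on the axle, z along the sole up to the toe, x square to it (the tread's side, facing up), y across its width. The wood lies from x = -8 to 0 mm and its rounded toe ends at z = 115 mm, straight for 15 mm either side of the middle.
- toe (a point): Middle of the toe edge: centre line of the 12 mm closed sandwich of wood and tread (sole frame x = -2, y = 0, z = 115 mm).
- tread (a joint): Opening angle (rad) of the dark 4 mm thick tread plate on the sole's +x face, hinged 70 mm below the toe edge; 0 lies flat on the wood, 0.07 gapes about 5 mm at the toe. A weak spring (about 1 N at the toe) holds it open. A white chalk line on it marks the middle.
- polish_tin: Blue round tin, 69 mm across, 26 mm high, bystander. Origin under its centre.
- glue_jar: Amber jar with a black cap, 52 mm across, 80 mm high, bystander. Origin under its centre.
- padlock: Brass padlock lying flat, 50 x 45 x 20 mm with a steel shackle, bystander. Origin under the body's centre.
- jaws (a point): Middle of the jaws on the tweezers' axis, 12 mm from the tips. Two flat jaws, 18 mm wide in x, 4 mm thick, z 0 to 24 mm, parallel and 12 mm apart as parked, about 36 mm apart at the tips when fully squeezed. Between them a brass depth stop (bar 9 mm long in y) sits fast, set by someone at an unmeasured 18 to 26 mm from the tips: only seen or felt when the toe edge meets it.
There are look-alikes about, which are no part of the job. Of the things that look like the jack, the smallest one is meant.

How it is judged:
By the outcome, as a careful person would: the job done as asked, in the order asked, and still so for the second after the job is handed in, with the robot touching nothing.
It also fails if it takes over 48 s, if anything falls off the work surface, if the arm or the gripper's body presses on something with over 40 N, if the wrist force passes 120 N, or if a joint passes its speed limit or range.

## Working session

There is one attempt and no reset: what is moved stays moved. The work goes in short steps, Python scripts to look and compute and a tool call to move; the robot and the scene stay as the last step left them, time stands still between calls to the robot, and variables do not carry over. Pictures are saved under pics/ and viewed, at most 10 in all, crops included, and the job is handed in when it is done.

Besides the shell and the picture viewer there is one more tool, called after "Call:" as name(argument=value, ...) on one line, values as JSON. move_arm: Moves the arm, as the interface text tells. Its arguments: {"type":"object","properties":{"deltas":{"type":"array"},"grip_force":{"type":"number"}},"required":["deltas"]}

```bash
mkdir -p pics; ls
python3 - <<'E'
from plant import ctrl
import cv2,numpy as np
np.set_printoptions(precision=4,suppress=True)
s=ctrl.get_state();print(s)
for n in("side","top"):
    p,d=ctrl.camera(n);cv2.imwrite(f"pics/{n}0.png",p);np.savez(f"{n}0.npz",p=p,d=d)
    print(n,ctrl.get_calibration(n))
    for t in("jack","tweezers","stand","sole"):
        print(t,[(np.round(r["score"],2),r["bbox"]) for r in ctrl.spot_in(t,n)])
print(ctrl.get_calibration("wrist"))
E
```

```text
pics
{'t': 0.0, 'q': array([-1.368 ,  0.4238,  1.6307, -0.    ,  1.0886, -0.019 ]), 'qd': array([-0.0002,  0.0018,  0.001 ,  0.0013, -0.0017, -0.0003]), 'joint_efforts': array([  0.0007, -54.4618, -27.3665,   0.0645,   0.0227,  -0.0001]), 'eef_pos': array([ 137.4063, -609.1186,  221.9002]), 'eef_rot': array([-3.1207, -0.3476,  0.0002]), 'contact_force': array([0.2615, 0.2509, 0.228 ]), 'torque': array([-0.0234,  0.0075, -0.0292]), 'grasp_force': 0.0, 'grip_width': 1.0029218734424077}
side {'intrinsics': array([[517.5614,   0.    , 315.4401],
       [  0.    , 517.5614, 245.1654],
       [  0.    ,   0.    ,   1.    ]]), 'D': array([-0.0403,  0.    ,  0.    ,  0.    ,  0.    ]), 'origin': array([319.7751, 886.422 , 751.4225]), 'rotation': array([-0.2301,  2.6996, -1.4648])}
jack [(np.float64(0.74), [188.0, 179.6, 67.9, 94.8]), (np.float64(0.7), [361.6, 119.8, 81.4, 135.1]), (np.float64(0.56), [284.1, 224.0, 129.4, 186.7]), (np.float64(0.52), [201.2, 180.0, 42.3, 75.6])]
tweezers [(np.float64(0.57), [178.6, 279.4, 23.2, 54.3])]
stand [(np.float64(0.58), [165.7, 324.6, 62.5, 43.1])]
sol
[... 576 characters left out ...]
.5, 108.7, 106.5]), (np.float64(0.7), [408.6, 279.6, 100.3, 96.5])]
tweezers [(np.float64(0.6), [218.2, 144.3, 21.5, 16.9])]
stand [(np.float64(0.97), [210.9, 142.1, 48.9, 42.7]), (np.float64(0.19), [345.1, 122.3, 44.2, 29.6])]
sole [(np.float64(0.96), [342.9, 123.0, 48.9, 28.5])]
{'intrinsics': array([[432.1401,   0.    , 319.8837],
       [  0.    , 432.1401, 237.6601],
       [  0.    ,   0.    ,   1.    ]]), 'D': array([-0.0632,  0.    ,  0.    ,  0.    ,  0.    ]), 'hand_eye': array([[   0.0006,   -0.9597,   -0.2812,   75.536 ],
       [   1.    ,    0.0006,    0.0001,    1.1317],
       [   0.0001,   -0.2812,    0.9597, -162.4339],
       [   0.    ,    0.    ,    0.    ,    1.    ]])}
```

View pics/side0.png

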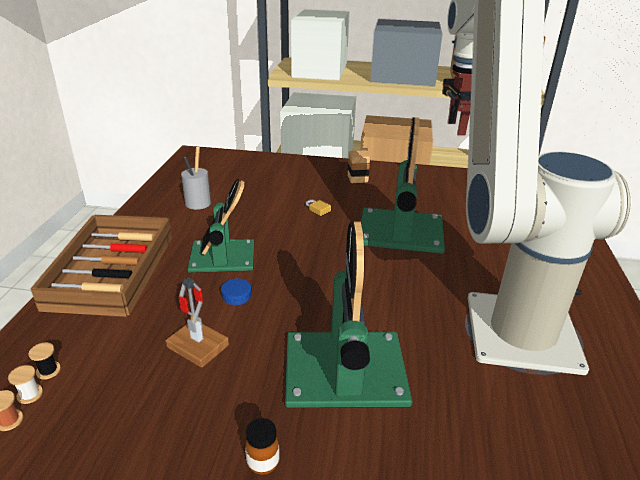

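View pics/top0.png

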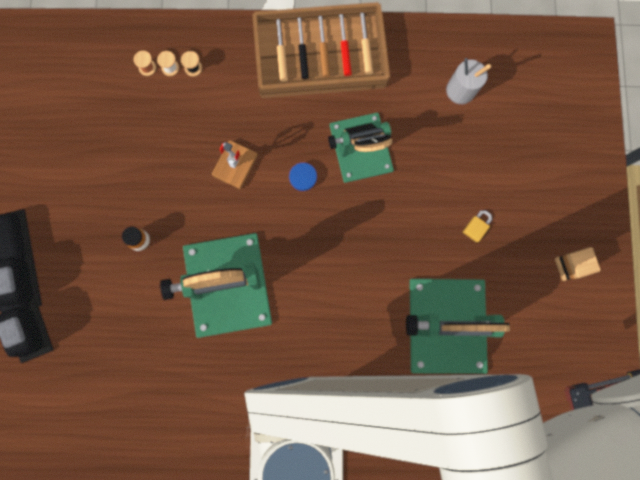

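Look-alikes for the jack: top (362,147) small, (227,285) large, (448,327) large. In the side view these are (222,235), (350,340) and (402,190). The smallest is top (362,147), and there is only one pair of tweezers, at top (230,153). I'll get rough positions next.

```bash
cat > h.py <<'E'
from plant import ctrl
import cv2,numpy as np
from scipy.spatial.transform import Rotation as R
np.set_printoptions(precision=3,suppress=True,linewidth=150)
def pose(n,s=None):
    c=ctrl.get_calibration(n)
    if n!="wrist": return c,R.from_rotvec(c["rotation"]).as_matrix(),c["origin"]
    s=s or ctrl.get_state();Rt=R.from_rotvec(s["eef_rot"]).as_matrix();H=c["hand_eye"]
    return c,Rt@H[:3,:3],s["eef_pos"]+Rt@H[:3,3]
def cloud(n,d,s=None):
    c,Rm,o=pose(n,s);v,u=np.mgrid[:480,:640]
    p=cv2.undistortPoints(np.stack([u,v],-1).reshape(-1,1,2).astype(np.float32),c["intrinsics"],c["D"]).reshape(480,640,2)
    P=np.dstack([p[...,0]*d,p[...,1]*d,d])@Rm.T+o
    P[d<=0]=np.nan
    return P
def proj(n,X,s=None):
    c,Rm,o=pose(n,s)
    return cv2.projectPoints((np.atleast_2d(X)-o)@Rm,np.zeros(3),np.zeros(3),c["intrinsics"],c["D"])[0].reshape(-1,2)
E
python3 - <<'E'
from h import *
z=np.load("top0.npz");P=cloud("top",z["d"])
for nm,(u,v) in dict(tweez=(229,152),stand=(243,172),tin=(303,176),toe=(372,143),jackbase=(350,175),jar=(135,237),bigjack=(227,285),jackmid=(368,135)).items(): print(nm,P[v,u])
z=np.load("side0.npz");P=cloud("side",z["d"])
for nm,(u,v) in dict(stand=(200,350),rear=(188,284),toe=(237,186),jackpl=(205,265),knob=(216,238)).items(): print(nm,P[v,u])
E
```

```text
tweez [657.536 159.027 156.677]
stand [646.446 138.676  19.705]
tin [635.908 -11.467  28.08 ]
toe [ 666.361 -161.286  210.809]
jackbase [ 643.684 -129.804   13.738]
jar [469.99  383.794  81.709]
bigjack [353.135 153.077 173.055]
jackmid [ 714.179 -163.33   120.138]
stand [649.325 194.035  21.589]
rear [663.634 173.494 167.084]
toe [ 663.507 -152.474  207.787]
jackpl [741.314 -95.551  12.552]
knob [696.742 -73.077 110.306]
```

Call:
move_arm(deltas=[0.1, -0.05, -0.15, 0, -1, 0.2, -0.1, -0.3, 0, -1, 0.3, -0.16, -0.5, 0, -1, 0.4, -0.21, -0.65, 0, -1, 0.5, -0.27, -0.73, 0, -1, 0.6, -0.32, -0.73, 0, -1, 0.7, -0.37, -0.73, 0, -1, 0.8, -0.43, -0.73, 0, -1, 0.9, -0.48, -0.73, 0, -1, 1, -0.53, -0.73, 0, -1])

```text
t: 1.33
eef_pos: [266.9, -498.5, 332.3]
eef_rot: [3.122, 0.348, 0.0]
contact_force: [-0.0, 0.5, -0.7]
grip_width: 0.999
grasp_force: 0.0
```

Call:
move_arm(deltas=[0.1, -0.05, 0, 0, -1, 0.2, -0.1, 0, 0, -1, 0.3, -0.16, 0, 0, -1, 0.4, -0.21, 0, 0, -1, 0.5, -0.27, 0, 0, -1, 0.6, -0.32, 0, 0, -1, 0.7, -0.37, 0, 0, -1, 0.8, -0.43, 0, 0, -1, 0.9, -0.48, 0, 0, -1, 1, -0.53, 0, 0, -1])

```text
t: 2.17
eef_pos: [395.7, -387.9, 332.3]
eef_rot: [3.122, 0.348, 0.0]
contact_force: [-0.5, -0.3, -0.4]
grip_width: 1.002
grasp_force: 0.0
```

Call:
move_arm(deltas=[0.1, -0.05, 0, 0, -1, 0.2, -0.1, 0, 0, -1, 0.3, -0.16, 0, 0, -1, 0.4, -0.21, 0, 0, -1, 0.5, -0.27, 0, 0, -1, 0.6, -0.32, 0, 0, -1, 0.7, -0.37, 0, 0, -1, 0.8, -0.43, 0, 0, -1, 0.9, -0.48, 0, 0, -1, 1, -0.53, 0, 0, -1])

```text
t: 3.0
eef_pos: [524.6, -277.4, 332.3]
eef_rot: [3.122, 0.348, 0.0]
contact_force: [-0.4, 0.3, -0.2]
grip_width: 1.002
grasp_force: 0.0
```

Call:
move_arm(deltas=[0.1, -0.05, 0, 0, -1, 0.2, -0.1, 0, 0, -1, 0.3, -0.16, 0, 0, -1, 0.4, -0.21, 0, 0, -1, 0.5, -0.27, 0, 0, -1, 0.6, -0.32, 0, 0, -1, 0.8, -0.43, 0, 0, -1, 1, -0.53, 0, 0, -1, 1, -0.53, 0, 0, -1, 1, -0.53, 0, 0, -1])

```text
t: 3.83
eef_pos: [653.9, -166.1, 331.6]
eef_rot: [-3.122, -0.352, 0.001]
contact_force: [-0.4, -0.2, 0.0]
grip_width: 0.997
grasp_force: 0.0
```

Run:
```python
from h import *
s=ctrl.get_state();print(s["t"],s["eef_pos"],s["eef_rot"])
p,d=ctrl.camera("wrist");cv2.imwrite("pics/w1.png",p);np.savez("w1.npz",p=p,d=d,s=s)
for t in("jack","sole","tread","toe"):
    print(t,[(np.round(r["score"],2),r["bbox"]) for r in ctrl.spot_in(t,"wrist")])
for r in ctrl.outline_of("tread","wrist")[:1]: np.save("tread1.npy",r["region"])
```

```text
3.8333 [ 653.886 -166.063  331.551] [-3.122 -0.352  0.001]
jack [(np.float64(0.77), [218.5, 45.8, 177.5, 186.4]), (np.float64(0.72), [0.0, 256.6, 86.4, 83.2]), (np.float64(0.57), [332.8, 429.2, 146.6, 50.4])]
sole [(np.float64(0.9), [272.0, 74.4, 111.7, 154.2]), (np.float64(0.33), [0.0, 46.2, 91.3, 117.6])]
tread [(np.float64(0.67), [269.1, 144.4, 114.5, 70.3])]
toe [(np.float64(0.97), [270.8, 74.0, 118.1, 157.9]), (np.float64(0.51), [493.6, 308.8, 52.0, 45.2]), (np.float64(0.5), [269.7, 146.5, 113.9, 67.9])]
```

View pics/w1.png

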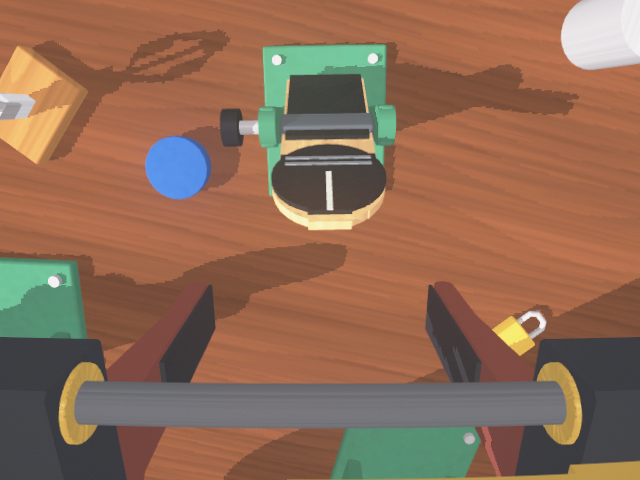

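Run:
```python
from h import *
z=np.load("w1.npz",allow_pickle=True);s=z["s"].item();p=z["p"];P=cloud("wrist",z["d"],s)
g=p.max(2).astype(int);sat=p.max(2).astype(int)-p.min(2)
m=np.zeros((480,640),bool);m[166:214,275:384]=1
dark=m&(g<75)
X=P[dark];X=X[(X[:,2]>150)];c=X.mean(0);
for _ in range(3):
    U,S,V=np.linalg.svd(X-c,full_matrices=False);r=(X-c)@V[2];X=X[abs(r)<3*r.std()+.3];c=X.mean(0)
n=V[2]*np.sign(V[2][2]);print("tread n",n,"std",r.std(),"tilt from up",np.degrees(np.arccos(n[2])),"c",c,"yaw of horiz",np.degrees(np.arctan2(n[1],n[0])))
ch=m&(g>170)&(sat<50);v,u=np.nonzero(ch);print("chalk",u.min(),u.max(),v.min(),v.max())
l=cv2.fitLine(np.float32(P[ch][np.isfinite(P[ch][:,0])]),cv2.DIST_HUBER,0,.01,.01).ravel();print("chalk dir,pt",l,"tilt",np.degrees(np.arccos(abs(l[2]))))
for u in(320,329,338):
    print(u,[(v,np.round(P[v,u],1)) for v in(160,190,206,209,212,215,218,221,224,226,228)])
# heel tread plate below axle (flat on wood?) 
h=np.zeros_like(m);h[80:108,300:350]=1;Y=P[h];cc=Y.mean(0);V2=np.linalg.svd(Y-cc,full_matrices=False)[2][2];V2*=np.sign(V2[2]);print("heel n",V2,cc,np.degrees(np.arccos(V2[2])),np.degrees(np.arctan2(V2[1],V2[0])))
for q in((268,125),(386,122),(325,122)):print("axle",q,P[q[1],q[0]])
for nm,(u,v) in dict(tin=(178,168),fin=(17,106),blk=(45,120)).items():print(nm,P[v,u])
```

```text
tread n [0.871 0.215 0.442] std 0.3957310034262395 tilt from up 63.73894235742316 c [ 692.571 -190.694  175.113] yaw of horiz 13.848907373974926
chalk 282 332 171 213
chalk dir,pt [  -0.435   -0.098    0.895  677.346 -168.002  194.685] tilt 26.471338
320 [(160, array([ 692.6, -158.4,  158.4])), (190, array([ 675.9, -162.3,  193.6])), (206, array([ 668.1, -164. ,  209.8])), (209, array([ 666.9, -164.3,  213.4])), (212, array([ 664.6, -164.8,  212.2])), (215, array([ 660.7, -165.8,  203.6])), (218, array([ 659.2, -166.1,  206.2])), (221, array([ 657.4, -166.5,  207.3])), (224, array([ 654.9, -167.1,  205.5])), (226, array([ 653.6, -167.4,  205.7])), (228, array([ 652. , -167.7,  205.3]))]
329 [(160, array([ 694.1, -165.2,  157.9])), (190, array([ 677.4, -168.4,  194.1])), (206, array([ 669.8, -169.8,  211.1])), (209, array([ 668.2, -170.2,  213.1])), (212, array([ 665.8, -170.7,  211.6])), (215, array([ 662.1, -171.8,  203.8])), (218, array([ 660.4, -172.2,  205.5])), (221, array([ 659. , -172.4,  208.4])), (224, array([ 656.5, -173. ,  206.6])), (226, array([ 655.2, -173.4,  206.7])), (228, array([ 653.2, -173.9,  204.3]))]
338 [(160, array([ 695.9, -171.8,  160.3])), (190, array([ 678.6, -174.6,  193. ])), (206, array([ 670.9, -175.8,  210.3])), (209, array([ 669.7, -175.9,  214. ])), (212, array([ 667.4, -176.5,  212.4])), (215, array([ 663.2, -177.9,  202.7])), (218, array([ 661.8, -178.2,  205.8])), (221, array([ 660.5, -178.4,  208.8])), (224, array([ 657.8, -179.1,  206.3])), (226, array([ 656. , -179.6,  204.4])), (228, array([ 654.8, -179.9,  205.1]))]Traceback (most recent call last):
  File "<stdin>", line 15, in <module>
    u, s, vh = gufunc(a, signature=signature)
               ~~~~~~^^^^^^^^^^^^^^^^^^^^^^^^
    raise LinAlgError("SVD did not converge")
numpy.linalg.LinAlgError: SVD did not converge
```

The picture shows the small jack's tread at (328,180). The chalk runs from (329,172) to (331,210) and the wood toe edge is at about (330,222), so the choice of jack is confirmed. The sole leans about 30°. Next I'll go and look at the tweezers.

Call:
move_arm(deltas=[0.03, -0.1, 0, 0, -1, 0.06, -0.25, 0, 0, -1, 0.1, -0.45, 0, 0, -1, 0.14, -0.65, 0, 0, -1, 0.18, -0.8, 0, 0, -1, 0.22, -0.9, 0, 0, -1, 0.25, -1, 0, 0, -1, 0.25, -1, 0, 0, -1, 0.25, -1, 0, 0, -1, 0.25, -1, 0, 0, -1])

```text
t: 4.97
eef_pos: [656.5, -13.6, 332.1]
eef_rot: [3.122, 0.347, -0.0]
contact_force: [-1.0, -0.6, 0.0]
grip_width: 0.998
grasp_force: 0.0
```

Call:
move_arm(deltas=[0.03, -0.1, 0, 0, -1, 0.06, -0.25, 0, 0, -1, 0.1, -0.45, 0, 0, -1, 0.14, -0.65, 0, 0, -1, 0.18, -0.8, 0, 0, -1, 0.22, -0.9, 0, 0, -1, 0.25, -1, 0, 0, -1, 0.25, -1, 0, 0, -1, 0.25, -1, 0, 0, -1, 0.25, -1, 0, 0, -1])

```text
t: 5.8
eef_pos: [660.1, 140.8, 332.0]
eef_rot: [3.122, 0.347, -0.0]
contact_force: [0.5, 0.2, 1.0]
grip_width: 0.998
grasp_force: 0.0
```

Run:
```python
from h import *
s=ctrl.get_state();print(s["t"],s["eef_pos"],s["eef_rot"])
p,d=ctrl.camera("wrist");cv2.imwrite("pics/w2.png",p);np.savez("w2.npz",p=p,d=d,s=s)
for t in("tweezers","handles","stand"):
    print(t,[(np.round(r["score"],2),r["bbox"]) for r in ctrl.spot_in(t,"wrist")])
P=cloud("wrist",d,s)
ok=(P[...,2]>160)&(P[...,2]<173);print("rear top",P[ok].shape,np.median(P[ok],0))
red=(p[...,2].astype(int)-p[...,1]>90)&(P[...,2]>90)&(P[...,2]<150)&(np.hypot(P[...,0]-657,P[...,1]-165)<60)
n,L,st,ce=cv2.connectedComponentsWithStats(red.astype(np.uint8))
for i in range(1,n):
    if st[i,4]>15:print(st[i],ce[i],np.median(P[L==i],0))
```

```text
5.8 [660.123 140.818 332.04 ] [ 3.122  0.347 -0.   ]
tweezers [(np.float64(0.69), [270.4, 163.2, 53.7, 52.5]), (np.float64(0.48), [521.1, 121.1, 118.7, 163.0])]
handles [(np.float64(0.98), [273.7, 165.0, 50.1, 49.5]), (np.float64(0.59), [412.7, 204.4, 63.2, 56.1])]
stand [(np.float64(0.71), [245.6, 114.0, 110.1, 115.5])]
rear top (1195, 3) [663.662 161.11  167.905]
[270 164  18  23 116] [278.052 175.328] [676.625 178.74  139.956]
[308 190  14  25 165] [314.885 200.564] [662.295 144.268 138.84 ]
```

View pics/w2.png

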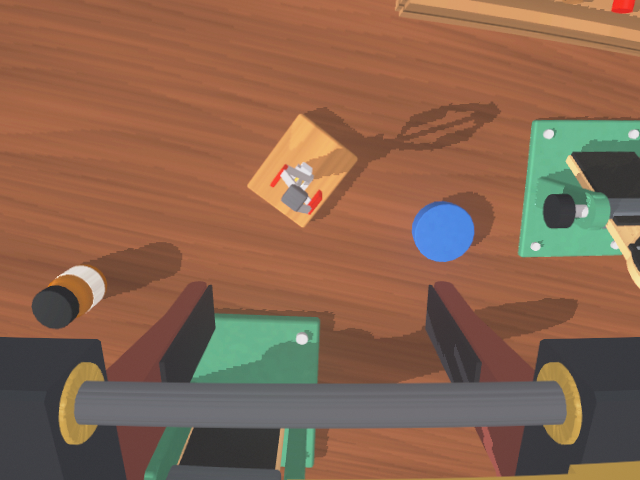

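Run:
```python
from h import *
z=np.load("w2.npz",allow_pickle=True);s=z["s"].item();p=z["p"];P=cloud("wrist",z["d"],s)
def rect(m,nm):
    X=P[m][:,:2];print(nm,len(X),"mean",X.mean(0),cv2.minAreaRect(np.float32(X)), "z",np.median(P[m][:,2]))
near=np.hypot(P[...,0]-665,P[...,1]-161)<60
for lo in(164,166.5): rect(near&(P[...,2]>lo)&(P[...,2]<174),f"rear>{lo}")
red=(p[...,2].astype(int)-p[...,1]>90)&near
for lo,hi in((60,144),(137,144),(110,137)):
    for sgn in(1,-1): 
        m=red&(P[...,2]>lo)&(P[...,2]<hi)&(sgn*(P[...,1]-161)>0)
        if m.sum()>8: rect(m,f"red{sgn} {lo}-{hi}")
ok=near&(P[...,2]>18)&(P[...,2]<25);rect(ok,"stand top")
b,g,r=[p[...,i].astype(int) for i in range(3)]
big=cv2.resize(p[140:240,240:370],None,fx=6,fy=6,interpolation=cv2.INTER_CUBIC);cv2.imwrite("pics/c2.png",big)
```

```text
rear>164 432 mean [667.795 161.944] ((667.3635864257812, 162.00389099121094), (15.895005226135254, 16.104312896728516), 65.01448059082031) z 169.09672735216506
rear>166.5 420 mean [667.63  161.974] ((667.380859375, 161.97476196289062), (15.847230911254883, 16.106979370117188), 65.31926727294922) z 169.1154743265886
red1 60-144 116 mean [676.735 178.82 ] ((675.5079956054688, 179.26416015625), (4.008774280548096, 17.78893280029297), 64.47452545166016) z 139.95602645906536
red-1 60-144 165 mean [661.768 144.297] ((659.315185546875, 144.75125122070312), (4.124762058258057, 17.89938735961914), 65.60107421875) z 138.83995801520672
red1 137-144 94 mean [675.195 179.564] ((675.429443359375, 179.27029418945312), (3.8685407638549805, 17.66352081298828), 66.09397888183594) z 140.12981224780515
red-1 137-144 90 mean [660.417 144.179] ((659.2271728515625, 144.76304626464844), (4.07028865814209, 17.732582092285156), 65.72061157226562) z 140.1329199156088
red1 110-137 21 mean [683.31  175.636] ((682.9725952148438, 175.57899475097656), (3.9252257347106934, 1.0932509899139404), 58.532745361328125) z 122.72269602772167
red-1 110-137 71 mean [663.321 144.519] ((661.4837036132812, 145.67637634277344), (2.886460065841675, 15.539230346679688), 53.93494415283203) z 123.88007699853506
stand top 4998 mean [673.731 161.446] ((667.018310546875, 161.8494110107422), (79.51657104492188, 100.40813446044922), 65.26353454589844) z 22.26529465712383
```

View pics/c2.png

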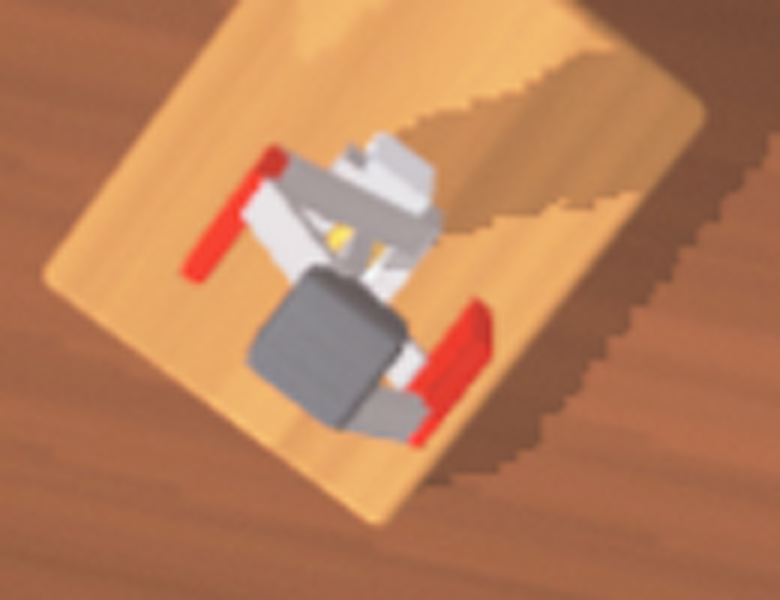

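The crop shows the tweezers: dark rear block at (327,345), red handles at (235,215) and (455,375), brass stop at (340,237). The axis is at (667.4,162.0) with closing yaw 65.3°. I'll approach now.

Call:
move_arm(deltas=[0.02, -0.03, 0.1, 0.04, -1, 0.04, -0.06, 0.25, 0.08, -1, 0.06, -0.09, 0.4, 0.12, -1, 0.078, -0.127, 0.55, 0.16, -1, 0.078, -0.127, 0.7, 0.208, -1, 0.078, -0.127, 0.8, 0.208, -1, 0.078, -0.127, 0.9, 0.208, -1, 0.078, -0.127, 1, 0.208, -1, 0.078, -0.127, 1, 0.208, -1, 0.078, -0.127, 1, 0.208, -1])

```text
t: 6.83
eef_pos: [666.9, 162.2, 181.6]
eef_rot: [3.068, -0.674, -0.002]
contact_force: [0.4, 0.6, 0.2]
grip_width: 1.002
grasp_force: 0.0
```

Run:
```python
from h import *
s=ctrl.get_state();M=R.from_rotvec(s["eef_rot"]).as_matrix();print(s["eef_pos"],np.degrees(np.arctan2(M[1,1],M[0,1])),s["q"])
print("tool err", M.T@(np.array([667.35,162,104])-s["eef_pos"]))
```

```text
[666.883 162.196 181.614] -114.76953701207701 [ 0.221  0.556  1.511 -0.     1.076  2.224]
tool err [ 0.608 -0.102 77.614]
```

Call:
move_arm(deltas=[0, 0, 0.1, 0, -1, 0, 0, 0.25, 0, -1, 0, 0, 0.4, 0, -1, 0, 0, 0.5, 0, -1, 0, 0, 0.517, 0, -1, 0, 0, 0.517, 0, -1, 0, 0, 0.517, 0, 1, 0, 0, 0.517, 0, 1, 0, 0, 0.517, 0, 1, 0, 0, 0.517, 0, 1], grip_force=25)

```text
t: 7.67
eef_pos: [667.9, 163.0, 105.8]
eef_rot: [-3.068, 0.673, -0.002]
contact_force: [-0.6, -1.0, -1.0]
grip_width: 0.736
grasp_force: 0.0
```

Call:
move_arm(deltas=[0, 0, 0, 0, 1, 0, 0, 0, 0, 1, 0, 0, 0, 0, 1, 0, 0, 0, 0, 1, 0, 0, 0, 0, 1, 0, 0, 0, 0, 1, 0, 0, 0, 0, 1, 0, 0, 0, 0, 1, 0, 0, 0, 0, 1, 0, 0, 0, 0, 1])

```text
t: 8.5
eef_pos: [667.2, 162.8, 104.6]
eef_rot: [3.069, -0.673, -0.0]
contact_force: [0.8, -1.2, -1.0]
grip_width: 0.41
grasp_force: 25.0
```

Call:
move_arm(deltas=[0, 0, -0.05, 0, 1, 0, 0, -0.12, 0, 1, 0, 0, -0.2, 0, 1, 0, 0, -0.3, 0, 1, 0, 0, -0.45, 0, 1, 0, 0, -0.6, 0, 1, 0, 0, -0.8, 0, 1, 0, 0, -1, 0, 1, 0, 0, -1, 0, 1, 0, 0, -1, 0, 1])

```text
t: 9.33
eef_pos: [668.6, 163.1, 258.5]
eef_rot: [-3.066, 0.672, -0.009]
contact_force: [0.0, -0.6, -1.0]
grip_width: 0.407
grasp_force: 25.0
```

Run:
```python
from h import *
s=ctrl.get_state();print(s["t"],s["eef_pos"],s["grip_width"],s["grasp_force"],s["contact_force"])
p,d=ctrl.camera("wrist");q,e=ctrl.camera("side")
print([(r["score"],r["bbox"]) for r in ctrl.spot_in("tweezers","side")])
b=cv2.resize(q[150:400,80:330],(480,480));cv2.imwrite("pics/c3.png",np.hstack([p[:,160:480],b]))
```

```text
9.3333 [668.632 163.135 258.51 ] 0.4069701428650047 24.99877764377743 [ 0.028 -0.585 -0.959]
[(0.57, [173.6, 209.1, 22.4, 64.1]), (0.29, [169.5, 212.3, 22.3, 60.0])]
```

View pics/c3.png

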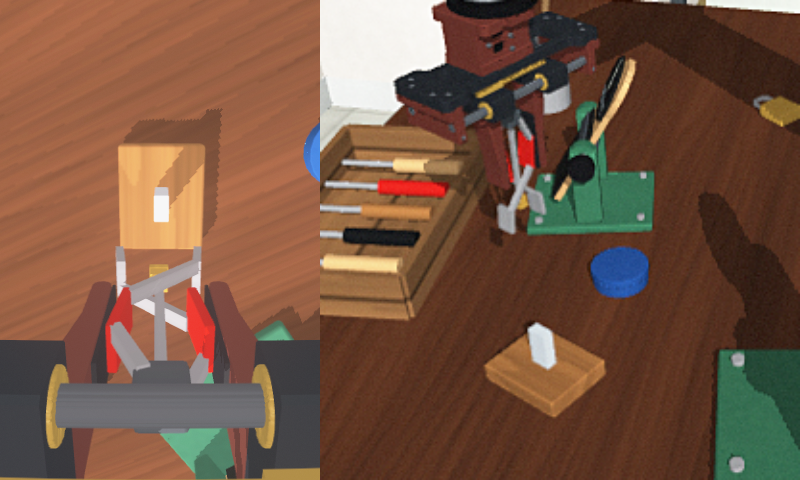

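Held with the jaws open. The brass stop shows between them at wrist (318,270). Next is the carry to the toe.

Call:
move_arm(deltas=[0.02, 0.05, -0.08, -0.03, 1, 0.06, 0.15, -0.2, -0.06, 1, 0.12, 0.3, -0.28, -0.1, 1, 0.2, 0.45, -0.28, -0.14, 1, 0.28, 0.6, -0.28, -0.18, 1, 0.34, 0.75, -0.28, -0.22, 1, 0.4, 0.88, -0.28, -0.26, 1, 0.46, 1, -0.28, -0.3, 1, 0.46, 1, -0.28, -0.33, 1, 0.46, 1, -0.28, -0.357, 1])

```text
t: 10.32
eef_pos: [666.3, -3.8, 294.7]
eef_rot: [-2.954, -1.066, 0.005]
contact_force: [0.2, -0.6, -0.8]
grip_width: 0.41
grasp_force: 25.0
```

```bash
cat >> h.py <<'E'
def err(t,yaw=None):
    s=ctrl.get_state();M=R.from_rotvec(s["eef_rot"]).as_matrix();y=np.degrees(np.arctan2(M[1,1],M[0,1]))
    print("t",s["t"],"pos",s["eef_pos"],"yaw",y,"rotz",M[:,2],"F",s["contact_force"],s["grip_width"],s["grasp_force"])
    e=M.T@(np.array(t)-s["eef_pos"]);print("err mm",e,"units",e/150)
    if yaw is not None: print("spin units",-((yaw-y+180)%360-180)/180)
E
python3 - <<'E'
from h import *
err([665.6,-172,300],193.8)
E
```

```text
t 10.3167 pos [666.328  -3.798 294.721] yaw -50.306476495621965 rotz [-0.003  0.    -1.   ] F [ 0.227 -0.63  -0.768] 0.40954591049543393 24.99810758046806
err mm [-108.001  128.95    -5.279] units [-0.72   0.86  -0.035]
spin units 0.6438529083576557
```

Call:
move_arm(deltas=[-0.04, 0.05, 0, -0.03, 1, -0.12, 0.15, -0.03, -0.06, 1, -0.25, 0.3, -0.035, -0.1, 1, -0.4, 0.46, -0.035, -0.14, 1, -0.52, 0.62, -0.035, -0.18, 1, -0.62, 0.75, -0.035, -0.22, 1, -0.68, 0.82, -0.035, -0.26, 1, -0.72, 0.86, -0.035, -0.3, 1, -0.72, 0.86, -0.035, -0.33, 1, -0.72, 0.86, -0.035, -0.356, 1])

```text
t: 11.15
eef_pos: [665.0, -171.3, 299.7]
eef_rot: [-1.936, -2.47, 0.002]
contact_force: [0.5, 0.4, -1.3]
grip_width: 0.405
grasp_force: 25.0
```

Run:
```python
from h import *
s=ctrl.get_state()
p,d=ctrl.camera("wrist");np.savez("w4.npz",p=p,d=d,s=s);cv2.imwrite("pics/w4.png",p[:,120:520])
err([665.6,-172,285],13.8)
c=ctrl.get_calibration("wrist");P=cloud("wrist",d,s)
M=R.from_rotvec(s["eef_rot"]).as_matrix();T=(P-s["eef_pos"])@M
m=(T[...,2]>15)&(T[...,2]<75)&(abs(T[...,0])<15)&(abs(T[...,1])<30)
b,g,r=[p[...,i].astype(int) for i in range(3)]
yel=m&(r-b>60)&(g-b>40);print("stop",yel.sum(),T[yel].min(0),np.median(T[yel],0),T[yel].max(0))
for sg in(1,-1):
    j=m&(sg*T[...,1]>9)&(T[...,2]>28);print("jaw",sg,j.sum(),np.percentile(T[j],[1,50,99],axis=0))
```

```text
t 11.2 pos [ 665.061 -170.901  299.808] yaw 14.070838045290404 rotz [-0.003  0.001 -1.   ] F [-0.314  0.471 -0.368] 0.4091458339574912 24.99889116268605
err mm [-1.223  0.3   14.805] units [-0.008  0.002  0.099]
spin units 0.001504655807168989
stop 195 [-4.426 -6.861 16.642] [ 4.568 -2.974 30.384] [ 8.733  2.027 35.973]
jaw 1 226 [[-6.317 12.152 28.016]
 [ 8.697 16.075 30.887]
 [ 9.348 18.876 52.283]]
jaw -1 212 [[ -7.77  -24.736  28.018]
 [  8.805 -21.235  33.623]
 [  9.384 -17.794  51.103]]
```

View pics/w4.png

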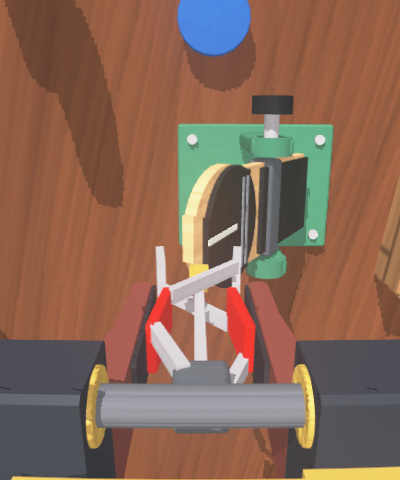

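Run:
```python
from h import *
z=np.load("w4.npz",allow_pickle=True);s=z["s"].item();p=z["p"];P=cloud("wrist",z["d"],s)
M=R.from_rotvec(s["eef_rot"]).as_matrix();T=(P-s["eef_pos"])@M
b,g,r=[p[...,i].astype(int) for i in range(3)]
roi=np.zeros((480,640),bool);roi[165:270,310:375]=1
tr=roi&(r<70)&(T[...,2]>80)&(T[...,2]<150)
X=T[tr];
for _ in range(4):
    c=X.mean(0);V=np.linalg.svd(X-c,full_matrices=False)[2];q=(X-c)@V[2];X=X[abs(q)<2.5*q.std()+.2]
n=V[2]*-np.sign(V[2][2]);print("tread n(tool)",n,"std",q.std(),"lean",np.degrees(np.arcsin(-n[2])),"yawerr",np.degrees(np.arctan2(n[0],n[1])),"c",c,len(X))
ch=roi&(b>150)&(r-b<60)&(T[...,2]>80);print("chalk n",ch.sum());C=T[ch];print(C[C[:,2].argsort()][[0,5,-5,-1]],C.mean(0))
off=(T-c)@n
top=np.abs(off)<1.2
t2=roi&top&(T[...,2]<130);print("tread highest z at chalk col",[np.round(T[t2&(abs(T[...,0]-x)<1.5)][:,2].min(),1) if (t2&(abs(T[...,0]-x)<1.5)).any() else None for x in(-6,-3,0,3,6,9,12)])
# wood: pale, behind tread
w=roi&(r>150)&(r-b>50)&(T[...,2]>75)&(T[...,2]<110)
w[:,:]&=(np.arange(640)[None]<345)
o=off[w];print("wood",w.sum(),np.percentile(o,[2,10,50,90,98]),np.percentile(T[w],[2,50,98],axis=0))
st=(r-b>60)&(g-b>60)&(T[...,2]>15)&(T[...,2]<60)&(abs(T[...,1]+3)<6);v,u=np.nonzero(st);print("stop px",u.min(),u.max(),v.min(),v.max())
for vv in range(v.min(),v.max()+1,3):
    k=st[vv];print(vv,np.round(T[vv][k].mean(0),1),k.sum()) if k.sum() else None
```

```text
tread n(tool) [ 0.009  0.896 -0.443] std 0.2290831776786458 lean 26.324693255674763 yawerr 0.5512309142718943 c [ 35.947  27.646 135.643] 99
chalk n 626
[[ -1.306   3.294  86.011]
 [ -0.967   3.309  86.953]
 [-29.67   32.278 144.387]
 [  3.745  -6.784 288.938]] [  8.535  14.293 117.88 ]
tread highest z at chalk col [np.float64(85.1), np.float64(85.5), np.float64(85.6), np.float64(85.8), np.float64(85.8), np.float64(85.7), np.float64(85.9)]
wood 1262 [-16.391 -13.896 -10.559  -8.958  -3.978] [[-15.124  -7.708  88.516]
 [ 14.678  -2.775  97.904]
 [ 34.949   4.77  109.139]]
stop px 309 327 264 291
264 [ 5.  -2.5 34.8] 19
267 [ 4.8 -2.5 31.1] 19
270 [ 4.3 -2.9 28.4] 17
273 [ 4.1 -4.5 24.9] 10
276 [ 2.1 -6.2 26.3] 3
291 [-4.2  1.  23.3] 2
```

Run:
```python
from h import *
z=np.load("w4.npz",allow_pickle=True);s=z["s"].item();p=z["p"];P=cloud("wrist",z["d"],s)
M=R.from_rotvec(s["eef_rot"]).as_matrix();T=(P-s["eef_pos"])@M
n=np.array([.009,.896,-.443]);off=(T-np.array([35.947,27.646,135.643]))@n
m=np.zeros((480,640),bool);m[220:255,322:365]=1
ch=m&(p.min(2)>130)&(abs(off)<3);C=T[ch]
for zz in range(84,116,4):
    k=abs(C[:,2]-zz)<2
    if k.sum():print(zz,k.sum(),C[k].mean(0))
# tips of jaws: edge face points
for sg in(1,-1):
    j=(abs(T[...,0]-9)<1.5)&(sg*(T[...,1]+2.9)>12)&(abs(T[...,1])<28)&(T[...,2]>25)&(T[...,2]<62)&(p.min(2)>110)
    A=T[j];o=A[:,2].argsort()[::-1];print("tip",sg,A[o[:12:3]])
```

```text
88 26 [ 0.071  4.252 87.854]
92 25 [ 0.04   6.35  92.207]
96 20 [ 0.035  8.424 96.085]
100 21 [ 0.135 10.359 99.717]
104 16 [ -0.107  12.147 104.025]
108 21 [  0.027  14.248 107.662]
112 17 [  0.046  16.136 111.667]
tip 1 [[ 8.45  15.71  52.917]
 [ 8.689 16.17  52.157]
 [ 8.46  16.1   51.155]
 [ 8.61  16.578 50.68 ]]
tip -1 [[  8.513 -23.443  52.624]
 [  9.01  -24.319  51.037]
 [  9.101 -24.806  50.744]
 [  8.86  -23.686  49.795]]
```

Call:
move_arm(deltas=[0, 0.01, 0.02, 0, 1, 0, 0.017, 0.05, 0, 1, 0, 0.017, 0.09, 0, 1, 0, 0.017, 0.13, 0, 1, 0, 0.017, 0.17, 0, 1, 0, 0.017, 0.21, 0, 1, 0, 0.017, 0.24, 0, 1, 0, 0.017, 0.27, 0, 1, 0, 0.017, 0.28, 0, 1, 0, 0.017, 0.28, 0, 1])

```text
t: 12.03
eef_pos: [668.2, -169.9, 259.4]
eef_rot: [-1.942, -2.468, 0.0]
contact_force: [0.8, 0.1, 0.4]
grip_width: 0.407
grasp_force: 25.0
```

Run:
```python
from h import *
s=ctrl.get_state();err([665.6,-172,250],13.8)
p,d=ctrl.camera("wrist");np.savez("w5.npz",p=p,d=d,s=s);cv2.imwrite("pics/w5.png",cv2.resize(p[180:380,240:400],None,fx=3,fy=3,interpolation=cv2.INTER_CUBIC))
```

```text
t 12.0333 pos [ 668.235 -169.868  259.351] yaw 13.601337489186928 rotz [-0.001  0.    -1.   ] F [0.838 0.11  0.418] 0.40669674454593346 24.998794016428292
err mm [-1.456 -3.056  9.352] units [-0.01  -0.02   0.062]
spin units -0.0011036806156282195
```

View pics/w5.png

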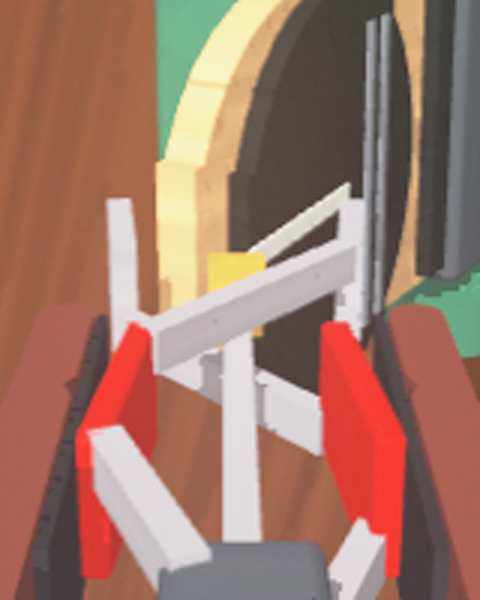

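The crop shows the jaws straddling the toe, with the stop (235,290) above the tread edge. I'll feel downward for the stop.

Call:
move_arm(deltas=[0, 0, 0.006, 0, 1, 0, 0, 0.012, 0, 1, 0, 0, 0.018, 0, 1, 0, 0, 0.024, 0, 1, 0, 0, 0.03, 0, 1, 0, 0, 0.035, 0, 1, 0, 0, 0.04, 0, 1, 0, 0, 0.045, 0, 1, 0, 0, 0.048, 0, 1, 0, 0, 0.05, 0, 1])

```text
t: 12.92
eef_pos: [668.4, -169.9, 252.3]
eef_rot: [-1.943, -2.469, 0.0]
contact_force: [-0.4, -0.0, -0.1]
grip_width: 0.412
grasp_force: 25.0
```

Call:
move_arm(deltas=[0, 0, 0.001, 0, 1, 0, 0, 0.002, 0, 1, 0, 0, 0.003, 0, 1, 0, 0, 0.004, 0, 1, 0, 0, 0.005, 0, 1, 0, 0, 0.006, 0, 1, 0, 0, 0.007, 0, 1, 0, 0, 0.008, 0, 1, 0, 0, 0.009, 0, 1, 0, 0, 0.01, 0, 1])

```text
t: 13.75
eef_pos: [668.4, -169.9, 250.9]
eef_rot: [1.943, 2.469, 0.0]
contact_force: [0.1, -0.6, -0.8]
grip_width: 0.414
grasp_force: 25.0
```

Call:
move_arm(deltas=[0, 0, 0.002, 0, 1, 0, 0, 0.004, 0, 1, 0, 0, 0.006, 0, 1, 0, 0, 0.008, 0, 1, 0, 0, 0.01, 0, 1, 0, 0, 0.012, 0, 1, 0, 0, 0.014, 0, 1, 0, 0, 0.015, 0, 1, 0, 0, 0.015, 0, 1, 0, 0, 0.015, 0, 1])

```text
t: 14.58
eef_pos: [668.4, -169.9, 248.6]
eef_rot: [1.943, 2.469, -0.0]
contact_force: [-0.8, 0.6, -0.2]
grip_width: 0.406
grasp_force: 25.0
```

Run:
```python
from h import *
s=ctrl.get_state();err([668,-170,248],13.8);print(s["torque"])
p,d=ctrl.camera("wrist");np.savez("w6.npz",p=p,d=d,s=s);cv2.imwrite("pics/w6.png",cv2.resize(p[230:300,280:370],None,fx=6,fy=6,interpolation=cv2.INTER_CUBIC))
```

```text
t 14.5833 pos [ 668.442 -169.9    248.623] yaw 13.608114592863702 rotz [-0. -0. -1.] F [-0.821  0.638 -0.169] 0.40562132294685094 24.998802454210818
err mm [ 0.007 -0.453  0.623] units [ 0.    -0.003  0.004]
spin units -0.0010660300396461745
[-0.026 -0.105 -0.033]
```

View pics/w6.png

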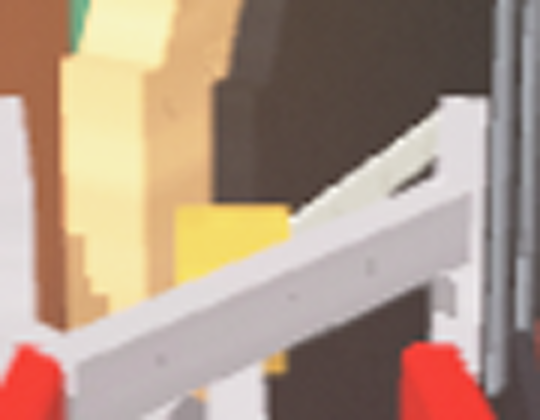

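Call:
move_arm(deltas=[0, 0, 0.002, 0, 1, 0, 0, 0.004, 0, 1, 0, 0, 0.006, 0, 1, 0, 0, 0.008, 0, 1, 0, 0, 0.01, 0, 1, 0, 0, 0.01, 0, 1, 0, 0, 0.01, 0, 1, 0, 0, 0.01, 0, 1, 0, 0, 0.01, 0, 1, 0, 0, 0.01, 0, 1])

```text
t: 15.47
eef_pos: [668.5, -170.0, 247.3]
eef_rot: [1.943, 2.469, -0.0]
contact_force: [-1.6, -0.8, 3.6]
grip_width: 0.413
grasp_force: 25.0
```

Call:
move_arm(deltas=[0, 0, 0.002, 0, 1, 0, 0, 0.004, 0, 1, 0, 0, 0.006, 0, 1, 0, 0, 0.008, 0, 1, 0, 0, 0.01, 0, 1, 0, 0, 0.01, 0, 1, 0, 0, 0.01, 0, 1, 0, 0, 0.01, 0, 1, 0, 0, 0.01, 0, 1, 0, 0, 0.01, 0, 1])

```text
t: 16.3
eef_pos: [668.3, -170.1, 246.2]
eef_rot: [1.942, 2.469, -0.001]
contact_force: [-3.5, -0.2, 6.9]
grip_width: 0.422
grasp_force: 25.0
```

The stop was felt at z≈247.8 (7 N now). I'll let the jaws close onto the sole partway before following the tilt.

Call:
move_arm(deltas=[0, 0, 0, 0, 0.14, 0, 0, 0, 0, 0.12, 0, 0, 0, 0, 0.1, 0, 0, 0, 0, 0.08, 0, 0, 0, 0, 0.06, 0, 0, 0, 0, 0.05, 0, 0, 0, 0, 0.05, 0, 0, 0, 0, 0.05, 0, 0, 0, 0, 0.05, 0, 0, 0, 0, 0.05])

```text
t: 17.13
eef_pos: [668.4, -169.8, 245.4]
eef_rot: [-1.942, -2.469, -0.0]
contact_force: [-1.0, 0.3, -0.0]
grip_width: 0.478
grasp_force: 0.4
```

Run:
```python
from h import *
s=ctrl.get_state();err([668,-170,248],13.8);print(s["torque"])
p,d=ctrl.camera("wrist");np.savez("w7.npz",p=p,d=d,s=s);cv2.imwrite("pics/w7.png",cv2.resize(p[180:400,230:410],None,fx=2.7,fy=2.7,interpolation=cv2.INTER_CUBIC))
```

```text
t 17.1333 pos [ 668.424 -169.814  245.388] yaw 13.61012246917505 rotz [-0.  0. -1.] F [-1.028  0.282 -0.   ] 0.4781569161851523 0.36481677554547787
err mm [-0.08  -0.456 -2.612] units [-0.001 -0.003 -0.017]
spin units -0.0010548751712497683
[-0.015  0.07   0.043]
```

View pics/w7.png

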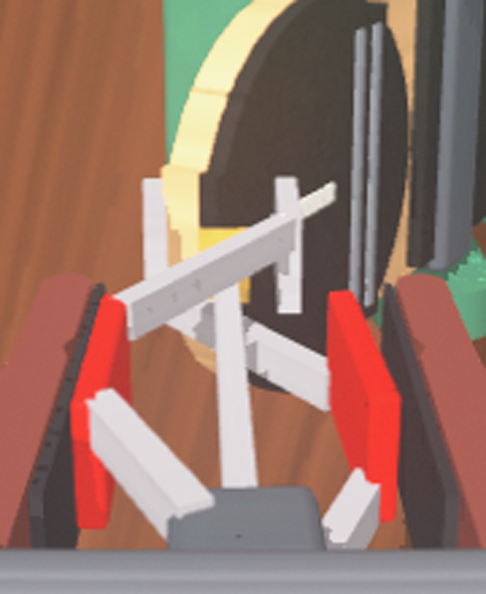

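The picture shows both jaws on the toe: left on the wood at (152,225), right on the tread at (287,240). The gripper is nearly unloaded. Now I'll open it while following the tilt to the lean side.

Call:
move_arm(deltas=[0, 0, 0, 0, -0.1, 0, -0.01, 0, 0, -0.25, 0, -0.04, 0, 0, -0.4, 0, -0.07, 0, 0, -0.55, 0, -0.1, 0, 0, -0.7, 0, -0.13, 0, 0, -0.85, 0, -0.16, 0, 0, -1, 0, -0.19, 0, 0, -1, 0, -0.21, 0, 0, -1, 0, -0.21, 0, 0, -1])

```text
t: 18.02
eef_pos: [637.3, -177.5, 245.8]
eef_rot: [1.943, 2.469, -0.0]
contact_force: [-0.5, 0.6, 0.4]
grip_width: 0.998
grasp_force: 0.0
```

```bash
cat > m.py <<'E'
from h import *
import sys
s=ctrl.get_state();err([668,-170,248],13.8)
p,d=ctrl.camera("wrist");np.savez(sys.argv[1],p=p,d=d,s=s);P=cloud("wrist",d,s)
h=np.array([np.cos(np.radians(13.7)),np.sin(np.radians(13.7)),0]);l=np.array([-h[1],h[0],0]);o=np.array([659.3,-173.4,0])
Q=np.dstack([(P-o)@h,(P-o)@l,P[...,2]])   # h: away from lean, l: across, z
b,g,r=[p[...,i].astype(int) for i in range(3)]
ok=(abs(Q[...,1])<45)&(Q[...,0]>-95)&(Q[...,0]<70)&(Q[...,2]>140)&(Q[...,2]<360)
red=ok&(r-g>100)&(g<90)&(Q[...,2]>215)
n,L,st,ce=cv2.connectedComponentsWithStats(red.astype(np.uint8))
for i in range(1,n):
    if st[i,4]>60:
        X=Q[L==i];print("red",st[i],X.mean(0),X.min(0),X.max(0))
br=ok&(r-b>90)&(g-b>70)&(r>170)&(Q[...,2]>200)
print("brass",br.sum(),np.percentile(Q[br],[3,50,97],axis=0) if br.any() else "")
st=ok&(p.min(2)>110)&(p.max(2)-p.min(2)<35)&(abs(Q[...,1])<14)
for z0 in range(180,330,10):
    k=st&(abs(Q[...,2]-z0-5)<5)
    if k.sum()>10: print("steel",z0,k.sum(),np.percentile(Q[k][:,0],[2,50,98]),np.median(Q[k][:,1]))
dk=ok&(p.max(2)<90)&(abs(Q[...,1])<30)&(Q[...,2]>150)&(Q[...,2]<206)&(Q[...,0]>0)
X=Q[dk]
for _ in range(4):
    c=X.mean(0);V=np.linalg.svd(X-c,full_matrices=False)[2];q=(X-c)@V[2];X=X[abs(q)<2.5*q.std()+.2]
nn=V[2]*np.sign(V[2][0]);print("tread lean",np.degrees(np.arcsin(nn[2])),"n",nn,"std",q.std(),len(X),c)
E
python3 m.py w8.npz
```

```text
t 18.0167 pos [ 637.27  -177.544  245.824] yaw 13.589313777473796 rotz [ 0. -0. -1.] F [-0.503  0.637  0.373] 0.9984711473905694 0.0
err mm [ 0.113 31.642 -2.175] units [ 0.001  0.211 -0.014]
spin units -0.0011704790140344005
red [ 220  276   62   66 2128] [-49.521   1.88  251.442] [-60.785  -7.969 235.894] [-40.566  10.601 271.658]
red [ 306  295   56   84 2738] [-19.065   2.792 273.873] [-28.54   -8.321 256.166] [ -8.195  10.705 286.437]
brass 3684 [[-69.211   0.996 224.134]
 [ 20.714  19.885 347.57 ]
 [ 30.065  31.81  353.81 ]]
steel 180 69 [16.339 19.283 22.341] 0.8492945491326579
steel 190 32 [-7.603 14.819 15.826] 1.3175058042274386
steel 200 429 [-12.728   8.811  12.605] 6.513543636334124
steel 210 530 [-15.768   3.367   7.664] 5.9612711848114195
steel 220 1064 [-20.655  -8.902   1.298] 6.03784416365511
steel 230 1073 [-41.127 -27.774 -13.784] 6.61754249473996
steel 240 255 [-41.145 -24.702 -20.508] 2.6554610026870025
steel 250 296 [-36.145 -30.538 -26.305] 2.4314530908485548
steel 260 500 [-58.734 -38.008 -32.927] 2.9411846252928564
steel 270 692 [-59.542 -45.017 -38.56 ] 2.9434412540571206
steel 280 1241 [-60.072 -36.98  -28.201] -2.0044795018961774
steel 290 1681 [-63.491 -55.72  -38.61 ] 8.025261196008763
steel 300 394 [-57.078 -53.585 -50.866] 6.138665177376134
steel 310 19 [21.076 21.42  21.814] -11.064787335983791
tread lean 31.931312249024156 n [0.849 0.002 0.529] std 0.22875735701355498 2902 [ 20.503   1.658 182.171]
```

Call:
move_arm(deltas=[0, -0.02, 0, 0, -1, 0, -0.04, -0.01, 0, -1, 0, -0.05, -0.05, 0, -1, 0, -0.05, -0.12, 0, -1, 0, -0.05, -0.22, 0, -1, 0, -0.05, -0.34, 0, -1, 0, -0.05, -0.46, 0, -1, 0, -0.05, -0.56, 0, -1, 0, -0.05, -0.6, 0, -1, 0, -0.05, -0.6, 0, -1])

```text
t: 18.9
eef_pos: [631.5, -179.3, 338.4]
eef_rot: [1.94, 2.466, 0.002]
contact_force: [0.1, -0.2, 0.2]
grip_width: 1.001
grasp_force: 0.0
```

```bash
cat >> m.py <<'E'
# side profile in tweezers/sole coordinates
th=np.arcsin(nn[2]);u=np.array([-np.sin(th),0,np.cos(th)]);nv=np.array([np.cos(th),0,np.sin(th)])
A=(Q-c)@u;B=(Q-c)@nv  # along sole, above tread face
dark=ok&(p.max(2)<110)&(abs(B)<1.5)&(A<60)
for x in(-12,12,16):
    k=dark&(abs(Q[...,1]-x)<2);print("tread end A at l=",x,np.percentile(A[k],[90,98,100]) if k.sum()>5 else None)
grey=ok&(p.max(2)-p.min(2)<40)&(B>-25)&(B<25)&(abs(Q[...,1])<12)
k=grey&(A>95)&(A<190);print("rear: A",np.percentile(A[k],[5,50,95,99]),"B",np.percentile(B[k],[2,50,98]),"l",np.percentile(Q[k][:,1],[2,50,98]))
k=st&(B>1.5)&(B<9)&(A>0)&(A<60);print("upper jaw: A",np.percentile(A[k],[0,1,3,50]),"B",np.percentile(B[k],[2,50,98]),"l",np.percentile(Q[k][:,1],[2,98]))
k=(r-b>60)&(g-b>50)&(abs(B+6)<8)&(A>15)&(A<60)&(abs(Q[...,1])<12)
for a in np.arange(20,50,2):
    kk=k&(abs(A-a)<1)
    if kk.any():print("pale/brass A",a,kk.sum(),"col",p[kk].mean(0),"B",np.percentile(B[kk],[5,95]),"l",np.percentile(Q[kk][:,1],[5,95]))
for i in range(1,n):
    if st.dtype==bool and (L==i).sum()>60: print("red A",np.percentile(A[L==i],[1,99]),"B",np.percentile(B[L==i],[1,99]),"l",np.percentile(Q[L==i][:,1],[1,99]))
E
python3 m.py w9.npz
```

```text
t 18.9 pos [ 631.519 -179.329  338.371] yaw 13.611779524518257 rotz [ 0.004 -0.001 -1.   ] F [ 0.063 -0.217  0.199] 1.0005827934203015 0.0
err mm [ 0.676 37.318 90.508] units [0.005 0.249 0.603]
spin units -0.0010456693082319805
red [272 221  31  31 627] [-48.506   3.502 249.275] [-57.556  -5.296 235.178] [-40.911  10.271 262.268]
red [ 322  230   35   46 1061] [-18.929   2.195 273.594] [-28.651  -7.856 256.324] [ -8.35   10.633 286.869]
brass 33 [[ -9.53   -6.789 207.076]
 [ -5.164   1.384 219.367]
 [ -3.161   3.041 224.485]]
steel 180 39 [15.888 18.89  21.67 ] 0.6378485818037389
steel 190 26 [-7.648 14.567 15.85 ] -1.4245472511772408
steel 200 200 [-11.988   9.135  12.598] 5.253731906422193
steel 210 254 [-15.748   3.591   7.649] 4.31137128517844
steel 220 453 [-20.374  -7.672   1.285] 6.263617171571485
steel 230 413 [-40.832 -28.875 -15.349] 6.91197298597369
steel 240 80 [-41.408 -24.939 -20.507] 2.9785404433636193
steel 250 92 [-34.971 -30.49  -26.567] 2.567410158378417
steel 260 152 [-58.294 -37.565 -32.549] 2.8080280277701983
steel 270 179 [-59.361 -43.837 -38.916] 2.9662699928
[... 532 characters left out ...]
[19.836 20.906 21.753 36.474] B [1.773 3.891 4.539] l [-7.295 10.359]
pale/brass A 32 32 col [172.312 228.688 244.094] B [-11.02   -4.055] l [ 0.631 11.578]
pale/brass A 34 32 col [175.906 232.562 245.031] B [-10.442  -4.77 ] l [-6.984 11.599]
pale/brass A 42 6 col [ 83.5   160.333 205.333] B [-2.268 -1.733] l [-2.312  1.245]
pale/brass A 44 11 col [ 82.364 157.273 210.273] B [-2.39  -1.096] l [-2.911  1.814]
pale/brass A 46 7 col [ 84.714 153.857 205.857] B [-2.243 -1.389] l [-1.166  2.452]
pale/brass A 48 6 col [ 88.333 162.167 212.167] B [-2.695 -1.882] l [1.104 2.929]
red A [ 79.084 107.153] B [-25.494 -21.948] l [-5.021 10.195]
red A [ 79.09  112.574] B [12.04  16.002] l [-7.326 10.272]
```

The tweezers have aligned with the sole, but the toe sits about 5 mm short of the stop. I'll grip the rear block across the tool's x, which leaves the tilt free, and push it home along the sole. First I turn 90°.

Call:
move_arm(deltas=[0, -0.03, -0.05, 0.03, -1, 0, -0.06, -0.08, 0.06, -1, 0, -0.1, -0.1, 0.1, -1, 0, -0.14, -0.1, 0.14, -1, 0, -0.175, -0.1, 0.18, -1, 0, -0.175, -0.1, 0.22, -1, 0, -0.175, -0.1, 0.26, -1, 0, -0.175, -0.1, 0.3, -1, 0, -0.175, -0.1, 0.335, -1, 0, -0.175, -0.1, 0.37, -1])

```text
t: 19.78
eef_pos: [604.4, -185.1, 349.1]
eef_rot: [-2.981, -0.988, 0.003]
contact_force: [0.3, -0.8, 0.9]
grip_width: 0.999
grasp_force: 0.0
```

Call:
move_arm(deltas=[0, 0, 0, 0.03, -1, 0, 0, 0, 0.06, -1, 0, 0, 0, 0.1, -1, 0, 0, 0, 0.13, -1, 0, 0, 0, 0.13, -1, 0, 0, 0, 0.13, -1, 0, 0, 0, 0.13, -1, 0, 0, 0, 0.13, -1, 0, 0, 0, 0.13, -1, 0, 0, 0, 0.13, -1])

```text
t: 20.62
eef_pos: [605.0, -185.2, 350.5]
eef_rot: [-3.119, -0.374, 0.0]
contact_force: [0.2, 0.4, -0.0]
grip_width: 1.002
grasp_force: 0.0
```

```bash
python3 m.py w10.npz
python3 - <<'E'
from h import *
err([605.9,-185.1,274],-76.4)
for f in("w9.npz","w10.npz"):
    z=np.load(f,allow_pickle=True);s=z["s"].item();p=z["p"];P=cloud("wrist",z["d"],s)
    M=R.from_rotvec(s["eef_rot"]).as_matrix();T=(P-s["eef_pos"])@M
    k=(abs(abs(T[...,1])-44)<8)&(T[...,2]>-40)&(T[...,2]<2)
    for sg in(1,-1):
        a=T[k&(sg*T[...,1]>0)];print(f,sg,len(a),np.percentile(a[:,1]*sg,[2,10,50,90]),np.percentile(a[:,2],[2,50,98]),np.percentile(a[:,0],[2,50,98]))
    # heel orientation: dark/wood below axle, world z 60-100
    h=np.array([.9716,.2368,0])
    q=(P-np.array([659.3,-173.4,0]))@h
    if f=="w10.npz":
        b=(T[...,2]>30)&(T[...,2]<75)&(abs(T[...,1])<20)&(p.max(2)<140)&(p.max(2).astype(int)-p.min(2)<30)&(abs(T[...,0])<25)
        print("block tool",b.sum(),np.percentile(T[b],[1,50,99],axis=0))
z=np.load("w1.npz",allow_pickle=True)
for f in("w1.npz","w10.npz"):
    z=np.load(f,allow_pickle=True);s=z["s"].item();p=z["p"];P=cloud("wrist",z["d"],s)
    l=np.array([-.2368,.9716,0]);h=np.array([.9716,.2368,0]);Q=np.dstack([(P-[659.3,-173.4,0])@h,(P-[659.3,-173.4,0])@l,P[...,2]])
    k=(abs(Q[...,1])<20)&(Q[...,2]>60)&(Q[...,2]<98)&(Q[...,0]>40)&(Q[...,0]<120)&(p.max(2)<90)
    X=Q[k]
    for _ in range(4):
        c=X.mean(0);V=np.linalg.svd(X-c,full_matrices=False)[2];e=(X-c)@V[2];X=X[abs(e)<2.5*e.std()+.2]
    n=V[2]*np.sign(V[2][0]);print(f,"heel lean",np.degrees(np.arcsin(n[2])),len(X),e.std(),c)
E
```

```text
t 20.6167 pos [ 604.999 -185.226  350.546] yaw -76.34367578480916 rotz [-0.  0. -1.] F [ 0.231  0.423 -0.   ] 1.0024295452111611 0.0
err mm [ 64.825   0.087 102.539] units [0.432 0.001 0.684]
spin units -0.5007981988044953
red [ 302  161   33   44 1327] [-18.171   1.251 273.17 ] [-28.488  -7.796 256.562] [ -8.115  10.156 286.201]
red [304 211  11  29 279] [-48.746   6.851 250.483] [-55.185   3.835 238.701] [-42.285  10.184 292.104]
brass 111 [[-10.34   -3.22  216.046]
 [ -6.75   -0.489 222.246]
 [ -4.247   3.502 224.816]]
steel 180 63 [15.543 19.04  22.452] 0.9034795785746972
steel 190 52 [12.794 13.501 16.248] 0.8848969776544414
steel 200 239 [-9.889  9.738 12.335] -0.5185737722831955
steel 210 275 [-11.109   4.69    7.858] 0.8506597179547825
steel 220 330 [-10.961  -2.07    1.812] 5.121072806015981
steel 230 42 [-41.534 -39.574 -38.301] 7.294035880883703
steel 240 11 [-41.397 -41.262 -40.147] 7.91783416977707
steel 260 72 [-39.012 -36.155 -33.503] 0.767515579535209
steel 270 86 [-44.83  -41.612 -38.395] 1.3064108183506282
steel 280 273 [-55.937 -34.337 -28.112] -4.131074233632489
s
[... 1318 characters left out ...]
 units [0.006 0.    0.511]
spin units 0.0002463640010571706
w9.npz 1 2617 [44.673 44.845 45.251 50.028] [-39.444 -23.805  -1.814] [-10.72    4.928  10.217]
w9.npz -1 2868 [42.419 42.605 43.012 49.498] [-39.525 -23.577  -1.648] [-10.554   6.366  10.178]
w10.npz 1 2595 [44.675 44.856 45.234 49.908] [-39.375 -23.732  -1.522] [-10.685   4.94   10.163]
w10.npz -1 2875 [42.409 42.601 43.017 49.462] [-39.426 -23.491  -1.681] [-10.569   6.352  10.152]
block tool 829 [[-8.691 -6.718 47.726]
 [ 4.163  0.67  51.982]
 [ 9.947  8.003 58.128]]
w1.npz heel lean 31.952504188077587 1100 0.4227770766073964 [83.98  -0.023 79.554]
w10.npz heel lean 32.014786547566295 843 0.366886340943809 [84.166 -0.026 78.941]
```

Call:
move_arm(deltas=[0, 0, 0.04, 0, -1, 0, 0, 0.1, 0, -1, 0.006, 0, 0.2, 0, -1, 0.006, 0, 0.3, 0, -1, 0.006, 0, 0.4, 0, -1, 0.006, 0, 0.48, 0, -1, 0.006, 0, 0.51, 0, -1, 0.006, 0, 0.51, 0, -0.3, 0.006, 0, 0.51, 0, 0.4, 0.006, 0, 0.51, 0, 1], grip_force=15)

```text
t: 21.5
eef_pos: [606.4, -185.2, 275.0]
eef_rot: [3.119, 0.372, 0.002]
contact_force: [0.4, 0.4, 0.4]
grip_width: 0.813
grasp_force: 0.0
```

Call:
move_arm(deltas=[0, 0, 0, 0, 1, 0, 0, 0, 0, 1, 0, 0, 0, 0, 1, 0, 0, 0, 0, 1, 0, 0, 0, 0, 1, 0, 0, 0, 0, 1, 0, 0, 0, 0, 1, 0, 0, 0, 0, 1, 0, 0, 0, 0, 1, 0, 0, 0, 0, 1])

```text
t: 22.33
eef_pos: [605.8, -184.9, 274.1]
eef_rot: [-3.119, -0.372, 0.0]
contact_force: [-0.7, 0.5, 0.1]
grip_width: 0.181
grasp_force: 15.0
```

Call:
move_arm(deltas=[0.0014, 0, 0.0023, 0, 1, 0.0028, 0, 0.0045, 0, 1, 0.0042, 0, 0.0068, 0, 1, 0.0057, 0, 0.009, 0, 1, 0.007, 0, 0.0113, 0, 1, 0.0085, 0, 0.0136, 0, 1, 0.01, 0, 0.0158, 0, 1, 0.0113, 0, 0.0181, 0, 1, 0.0127, 0, 0.0204, 0, 1, 0.0141, 0, 0.0226, 0, 1])

```text
t: 23.17
eef_pos: [608.0, -184.6, 270.7]
eef_rot: [3.119, 0.372, 0.0]
contact_force: [-1.3, -0.3, 3.8]
grip_width: 0.178
grasp_force: 15.0
```

Call:
move_arm(deltas=[0.0009, 0, 0.0014, 0, 1, 0.0018, 0, 0.0028, 0, 1, 0.0027, 0, 0.0043, 0, 1, 0.0035, 0, 0.0057, 0, 1, 0.0035, 0, 0.0057, 0, 1, 0.0035, 0, 0.0057, 0, 1, 0.0035, 0, 0.0057, 0, 1, 0.0035, 0, 0.0057, 0, 1, 0.0035, 0, 0.0057, 0, 1, 0.0035, 0, 0.0057, 0, 1])

```text
t: 24.0
eef_pos: [608.5, -184.4, 269.8]
eef_rot: [-3.119, -0.372, -0.0]
contact_force: [-2.4, -1.3, 2.8]
grip_width: 0.18
grasp_force: 15.0
```

Call:
move_arm(deltas=[0.0009, 0, 0.0014, 0, 1, 0.0018, 0, 0.0028, 0, 1, 0.0027, 0, 0.0043, 0, 1, 0.0035, 0, 0.0057, 0, 1, 0.0035, 0, 0.0057, 0, 1, 0.0035, 0, 0.0057, 0, 1, 0.0035, 0, 0.0057, 0, 1, 0.0035, 0, 0.0057, 0, 1, 0.0035, 0, 0.0057, 0, 1, 0.0035, 0, 0.0057, 0, 1])

```text
t: 24.83
eef_pos: [609.0, -184.3, 269.0]
eef_rot: [3.119, 0.372, 0.0]
contact_force: [-2.1, -0.6, 3.2]
grip_width: 0.176
grasp_force: 15.0
```

Call:
move_arm(deltas=[0.0009, 0, 0.0014, 0, 1, 0.0018, 0, 0.0028, 0, 1, 0.0027, 0, 0.0043, 0, 1, 0.0035, 0, 0.0057, 0, 1, 0.0035, 0, 0.0057, 0, 1, 0.0035, 0, 0.0057, 0, 1, 0.0035, 0, 0.0057, 0, 1, 0.0035, 0, 0.0057, 0, 1, 0.0035, 0, 0.0057, 0, 1, 0.0035, 0, 0.0057, 0, 1])

```text
t: 25.67
eef_pos: [609.1, -184.4, 269.0]
eef_rot: [3.119, 0.372, -0.001]
contact_force: [-5.9, -1.6, 9.1]
grip_width: 0.183
grasp_force: 15.0
```

The push stalled at 11 N against 4 N of sliding friction, so the stop is seated. I'll release, rise and check.

Call:
move_arm(deltas=[-0.002, 0, -0.003, 0, 1, -0.002, 0, -0.003, 0, 0.5, -0.002, 0, -0.003, 0, -1, -0.002, 0, -0.003, 0, -1, -0.002, 0, -0.003, 0, -1, -0.002, 0, -0.003, 0, -1, -0.002, 0, -0.003, 0, -1, -0.002, 0, -0.003, 0, -1, -0.002, 0, -0.003, 0, -1, -0.002, 0, -0.003, 0, -1])

```text
t: 26.5
eef_pos: [609.2, -184.2, 268.6]
eef_rot: [-3.119, -0.372, -0.0]
contact_force: [0.3, -0.5, -0.7]
grip_width: 0.815
grasp_force: 0.0
```

Call:
move_arm(deltas=[0, 0, -0.03, 0, -1, 0, 0, -0.08, 0, -1, 0, 0, -0.16, 0, -1, 0, 0, -0.25, 0, -1, 0, 0, -0.35, 0, -1, 0, 0, -0.45, 0, -1, 0, 0, -0.54, 0, -1, 0, 0, -0.6, 0, -1, 0, 0, -0.6, 0, -1, 0, 0, -0.6, 0, -1])

```text
t: 27.33
eef_pos: [609.3, -184.3, 359.4]
eef_rot: [3.119, 0.372, 0.002]
contact_force: [0.1, -0.8, -0.3]
grip_width: 0.999
grasp_force: 0.0
```

```bash
python3 m.py w11.npz | grep -v steel
```

```text
t 27.3333 pos [ 609.345 -184.28   359.422] yaw -76.3907640846445 rotz [ 0.001 -0.    -1.   ] F [ 0.133 -0.808 -0.253] 0.9994637513402856 0.0
err mm [ 60.238  -0.153 111.492] units [ 0.402 -0.001  0.743]
spin units -0.5010598004702473
red [ 304  161   31   41 1184] [-15.148   0.679 268.053] [-25.144  -8.34  251.268] [ -5.12    9.571 281.245]
red [306 209  10  27 245] [-45.471   6.274 245.044] [-52.142   3.205 234.259] [-39.109   9.453 285.615]
brass 95 [[ -6.811  -3.66  209.822]
 [ -3.377  -0.781 216.47 ]
 [ -0.808   2.709 219.565]]
tread lean 32.13951400573432 n [0.847 0.002 0.532] std 0.4024117219859729 2643 [ 21.679  -0.352 180.075]
tread end A at l= -12 [32.003 35.451 36.426]
tread end A at l= 12 [30.635 35.284 36.036]
tread end A at l= 16 [30.143 34.386 35.721]
rear: A [105.964 129.938 137.546 137.883] B [-10.853   2.367  12.625] l [-8.002 -1.231  7.877]
upper jaw: A [ 8.282 18.263 18.726 32.397] B [1.737 4.    4.998] l [-7.711  9.782]
pale/brass A 34 19 col [147.368 201.684 232.947] B [-10.595  -5.37 ] l [-11.065  11.523]
pale/brass A 36 69 col [134.174 188.203 227.826] B [-10.391  -4.755] l [-11.583  11.367]
pale/brass A 38 3 col [ 88.667 182.    226.667] B [-10.04   -3.606] l [-3.695 -3.642]
pale/brass A 40 18 col [ 93.444 176.556 219.944] B [-4.197 -1.185] l [-3.636  2.132]
pale/brass A 42 17 col [ 85.471 174.118 220.   ] B [-2.309 -1.177] l [-2.892  2.715]
pale/brass A 44 12 col [ 87.333 179.583 224.667] B [-2.212 -1.298] l [-2.185  2.705]
pale/brass A 46 24 col [ 95.875 192.208 231.   ] B [-4.572 -1.133] l [-3.555  2.004]
pale/brass A 48 32 col [115.625 210.562 239.375] B [-4.353 -1.012] l [-2.857  3.388]
red A [ 76.244 108.76 ] B [13.105 16.793] l [-8.083  9.248]
red A [ 79.166 101.969] B [-23.49  -21.129] l [3.225 9.381]
```

```bash
python3 -c "
from plant import ctrl
print(ctrl.close_job())"
```

```text
the job is handed in; nothing more can be done
None
```

The tweezers are clamped on the toe at the chalk mark, in line with the sole. The tread lies flat on the wood, the brass stop was pushed home until it stalled at about 11 N, and the job was handed in at about 27 s with the jack still at its 32° lean. The first release left them about 6 mm short of the stop, so I gripped the rear block and slid them home along the sole.

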